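# Change over the portion-cup boxes at the carving stall

### The arm

A 6-joint arm with a two-finger parallel gripper is mounted at the origin on the work surface. World frame = base frame: x ahead of the robot, y to its left, z up, the work surface at z = 0. Lengths are in m, angles in rad, forces in N, time in s.
With the tool pointing down it reaches from about 0.35 to 0.775 m from the base axis. Payload 7.3 kg.
Tool frame: the origin (TCP) lies at the very end of the fingers, on their centre line; the grasp point (between the pads) lies 19 mm behind it; x points along the fingers, y is the direction in which the jaws open and shut, and the axes are right-handed (so a half turn about x gives the same grasp; the last joint's range is limited). The gripper opens to 92 mm and grips with 3 to 60 N. Pads are 19 mm wide; open, the fingers measure 130 mm over their backs; the gripper's body (75 mm by 190 mm) begins 47 mm behind the grasp point.
Start: joints at [-1.394, 0.342, 1.524, -0, 1.275, -0.146], TCP at [0.167, -0.498, 0.227] pointing down, gripper open.
Joint ranges: [-2.53, 2.53], [-0.77, 2.02], [0.04, 2.7], [-1, 4.14], [0.28, 2.66], [-3.11, 3.11]. Speed limits (rad/s): [2.57, 2.57, 3.14, 3.14, 3.14, 3.14].

### API

Orientations are given as [roll, pitch, yaw] about the fixed x, y, z axes, in that order (R = Rz(yaw) Ry(pitch) Rx(roll)).
In Python, from cell import observe, vision, job gives the robot as it stands.
- The arm moves only by the tool send_rows, never from a script. Its argument "motion" is a list of rows, each an object with "hand": the opening, from -1 (shut) to 1 (fully open), so that 0 is half open; "slide": the shift along the tool's x, y, z in mm, a list of three; "spin": the turn about the tool's x in rad. In form: [{"hand": hand, "slide": [tx, ty, tz], "spin": spin}, ...]. A call has 1 to 8 rows; each row shifts and turns the pose as measured when the row begins, along the tool's axes as they then stand; what a row does not reach is not made up. A row lasts 1/10 s, in which the tool goes at most 50 mm and 8.59 degrees, less where a joint would pass 70% of its speed; a pose out of reach is approached as far as the arm can. A call with a gripper value outside its range is refused whole. The fingers move at their own pace and stop on an object; "grip_force" is the grip in N (left out, the last holds). Time passes only in rows, so rows that do not move let the fingers close. It gives the time, the measured TCP pose, the force and the opening at its end, in the units of the state.
- observe(): the state, without advancing time (a new reading comes with each control period).
- vision.read_camera(name): name is "scene" or "top"; returns a dict with "pixels" (480x640x3 uint8, blue, green, red), "range_z" (480x640 float32, m along the optical axis (not along the pixel's ray), 0 where there is no reading), "fx", "fy", "cx", "cy" (pixels), "world_from_camera" (4x4, takes a point from camera to world coordinates). Camera axes: x right, y down, z forward; pixel columns grow to the right and rows downward; lengths in m; the calibration is good to about 2 mm. A picture is of the moment at which its call begins.
- job.hand_in(): hands the job in, once; it reports no verdict.
Trained networks look in a picture, given as the dict that the camera call returned (one of the last four; its "shot" number tells which), for a name from the list of things; names that differ only in an ending like _2 or _b are one class to them, and where a whole thing is asked for, a point or a joint stands for the part that bears it (a point fixed in the world has none). Each returns a list of dicts, best first, with "conf" (0 to 1); they miss things now and then, are a little off and sometimes report something else, mostly with a low value. They report only what shows in the picture. A call takes as long as a camera call. They do not tell look-alikes from the thing itself.
- vision.search_frame(picture, thing): "uv" ([column, row] in pixels, amid what is visible of it).
- vision.cut_out(picture, thing): "mask" (480x640 bool, what is visible of it) and "uv" ([column, row] in pixels, amid what is visible of it).
The state is a dict: "time": time; "qpos": joint angles; "qvel": joint speeds; "joint_efforts": joint torques, N m; "tool_pos": TCP position; "tool_rot": TCP orientation; "contact_force": force on the tool from outside, world axes, zero at the start; "torque": the same for the moment, N m; "opening": finger opening in m.
Only numpy, scipy, OpenCV 4.12 (cv2) and the standard library are available. Lean on these libraries where they do the work, as an engineer would, in place of code of your own. Each camera call takes 0.05 s, during which the arm holds its last target.

### The job

Change over the two steel portion-cup boxes: first push the lid of the wide box up by its front lip and flip it right over, so that it rests open by itself; then push the open lid of the narrow box back over towards you so that it drops fully shut. Use only pushes of the fingertips: do not lift, tip or shove the boxes out of place, and leave everything else on the table where it stands.

Things in the scene. Friction and masses are not known exactly. Their poses are not given: they have to be found in the camera images.
- wide_box: loose open-topped steel box with a hinged lid, 200 mm wide (its y), 110 mm deep (its x), 85 mm high, about 2.1 kg with its paper portion cups, standing on the table. Origin: centre of the underside; z up; its -x side is the front, towards the robot (turned up to 0.4 rad either way). The lid hinge runs along the box's y at 55 mm along +x and 85 mm up (the top of the far wall). Starts shut. Either box may stand on the left
- wide_lid (a joint): angle of that lid (rad): 0 = shut and level, grows as it swings up and away from the robot about the far rim; 1.9 = the stop, leaning back open. It swings freely with slight damping: below about 1.57 it falls shut, above that it falls open. 260 g. Starts at 0.
- wide_lip (a point): middle of the front edge of the wide box's lid, on its underside; moves with the lid, 135 mm from the hinge. The lid is a 4 mm metal plate whose front lip, 80 mm wide, overhangs the front wall by 25 mm, so that a fingertip fits under it. Axes as the lid's: x from lip to hinge, z out of the lid's top face
- narrow_box: loose open-topped steel box with a hinged lid, 120 mm wide (its y), 110 mm deep (its x), 85 mm high, about 1.6 kg with its paper portion cups, standing on the table. Origin: centre of the underside; z up; its -x side is the front, towards the robot (turned up to 0.4 rad either way). The lid hinge runs along the box's y at 55 mm along +x and 85 mm up (the top of the far wall). Starts open. Either box may stand on the left
- narrow_lid (a joint): angle of that lid (rad): 0 = shut and level, grows as it swings up and away from the robot about the far rim; 1.9 = the stop, leaning back open. It swings freely with slight damping: below about 1.57 it falls shut, above that it falls open. 180 g. Starts at about 1.9.
- narrow_lip (a point): middle of the front edge of the narrow box's lid, on its underside; moves with the lid, 135 mm from the hinge. The lid is a 4 mm metal plate whose front lip, 80 mm wide, overhangs the front wall by 25 mm, so that a fingertip fits under it. Axes as the lid's: x from lip to hinge, z out of the lid's top face
- shaker: bystander, to be left alone: plain steel shaker, 44 mm across, 92 mm high, standing between the two boxes; origin at the centre of its underside
- sauce_bottle: bystander, to be left alone: amber sauce bottle, 56 mm across, 160 mm high, behind and between the boxes; origin at the centre of its underside
- cup_stack: bystander, to be left alone: stack of paper cups, 88 mm across, 150 mm high, to the left; origin at the centre of its underside
- bowl: bystander, to be left alone: steel bowl, 130 mm across, 55 mm high, to the right; origin at the centre of its underside
- jar: bystander, to be left alone: glass jar with a steel cap, 72 mm across, 100 mm high, far left; origin at the centre of its underside
- spatula: bystander, to be left alone: spatula lying on the white cutting board at the far side of the table
There are look-alikes about, which are no part of the job. What is shaped like the wide_box but orange is not meant.

How it is judged:
By the outcome, as a careful person would: the job done as asked, in the order asked, and still so for the second after the job is handed in, with the robot touching nothing.
It also fails if it takes over 58 s, if anything falls off the work surface, if the arm or the gripper's body presses on something with over 40 N, if the wrist force passes 120 N, or if a joint passes its speed limit or range.

## Working session

There is one attempt and no reset: what is moved stays moved. The work goes in short steps, Python scripts to look and compute and a tool call to move; the robot and the scene stay as the last step left them, time stands still between calls to the robot, and variables do not carry over. Pictures are saved under pics/ and viewed, and the job is handed in when it is done.

Besides the shell and the picture viewer there is one more tool, called after "Call:" as name(argument=value, ...), one argument or row to a line, values as JSON. send_rows: Moves the arm, as the interface text tells. Its arguments: {"type":"object","properties":{"motion":{"type":"array","items":{"type":"object","properties":{"hand":{"type":"number"},"slide":{"type":"array","items":{"type":"number"}},"spin":{"type":"number"}}}},"grip_force":{"type":"number"}},"required":["motion"]}

```bash
ls; mkdir -p pics
cat > h.py <<'E'
from cell import observe, vision, job
import numpy as np, cv2
def shot(name,fn):
    p=vision.read_camera(name); cv2.imwrite('pics/'+fn,p['pixels']); 
    np.savez('pics/'+fn[:-4]+'.npz',**{k:v for k,v in p.items()}); return p
def cloud(p):
    z=p['range_z'];v,u=np.mgrid[0:480,0:640]
    P=np.stack([(u-p['cx'])/p['fx']*z,(v-p['cy'])/p['fy']*z,z,np.ones_like(z)],-1)
    W=P@np.array(p['world_from_camera']).T; W=W[...,:3]; W[z==0]=np.nan; return W
E
python3 - <<'E'
from h import *
s=observe();print(s)
a=shot('scene','s0.png');b=shot('top','t0.png')
for n,p in(('scene',a),('top',b)):
    print(n,np.round(p['world_from_camera'],3).tolist(),p['fx'])
    W=cloud(p)
    for t in ['wide_box','narrow_box','wide_lid','narrow_lid','wide_lip','narrow_lip','shaker','sauce_bottle']:
        print(t,[(np.round(d['uv']).tolist(),round(d['conf'],2),np.round(W[int(d['uv'][1]),int(d['uv'][0])],3).tolist()) for d in vision.search_frame(p,t)][:3])
E
```

```text
pics
{'time': 0.0, 'qpos': array([-1.39401837e+00,  3.42685807e-01,  1.52499293e+00, -3.98912907e-05,
        1.27541629e+00, -1.45982352e-01]), 'qvel': array([-0.00057186,  0.00014084, -0.00079611, -0.0002007 , -0.00057785,
       -0.00104901]), 'joint_efforts': array([-2.60078123e-03, -4.31249964e+01, -2.44226450e+01,  7.14260526e-02,
        5.58605546e-02, -1.40630409e-04]), 'tool_pos': array([ 0.16646891, -0.49748303,  0.22607254]), 'tool_rot': array([-1.69139363,  1.56929346,  1.77297097]), 'contact_force': array([ 0.10749187, -0.61023715,  0.17204276]), 'torque': array([ 0.0011602 , -0.04872091,  0.04234004]), 'opening': 0.09237718804860065}
scene [[-0.617, 0.514, -0.596, 1.341], [0.787, 0.399, -0.471, 0.641], [-0.004, -0.76, -0.65, 0.986], [0.0, 0.0, 0.0, 1.0]] 566.3903041864378
wide_box [([384.0, 313.0], 0.81, [0.616, 0.247, 0.092]), ([448.0, 247.0], 0.64, [0.347, 0.254, 0.093])]
narrow_box [([226.0, 238.0], 0.66, [0.668, -0.17, 0.119]), ([285.0, 286.0], 0.18, [0.679, 0.025, 0.083])]
wide_lid [([387.0, 305.0], 0.91, [0.592, 0.239, 0.092]), ([449.0, 231.0], 0.59, [0.29, 0.227
[... 531 characters left out ...]
062
wide_box [([236.0, 347.0], 0.71, [0.286, 0.222, 0.095]), ([238.0, 225.0], 0.67, [0.585, 0.216, 0.089]), ([324.0, 255.0], 0.46, [0.506, 0.007, 0.093])]
narrow_box [([415.0, 202.0], 0.85, [0.646, -0.235, -0.0])]
wide_lid [([234.0, 225.0], 0.97, [0.583, 0.226, 0.088]), ([236.0, 348.0], 0.9, [0.283, 0.222, 0.093])]
narrow_lid [([415.0, 179.0], 0.88, [0.675, -0.215, 0.144])]
wide_lip [([235.0, 225.0], 0.7, [0.586, 0.226, 0.089]), ([235.0, 346.0], 0.58, [0.29, 0.226, 0.087])]
narrow_lip [([416.0, 177.0], 0.83, [0.68, -0.218, 0.155]), ([512.0, 278.0], 0.32, [0.442, -0.476, 0.012])]
shaker [([322.0, 253.0], 0.82, [0.51, 0.012, 0.094])]
sauce_bottle [([326.0, 196.0], 0.61, [0.647, -0.001, 0.12])]
```

View pics/s0.png

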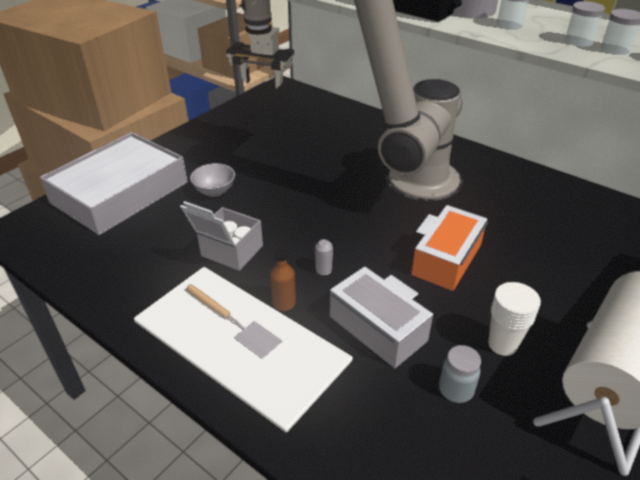

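View pics/t0.png

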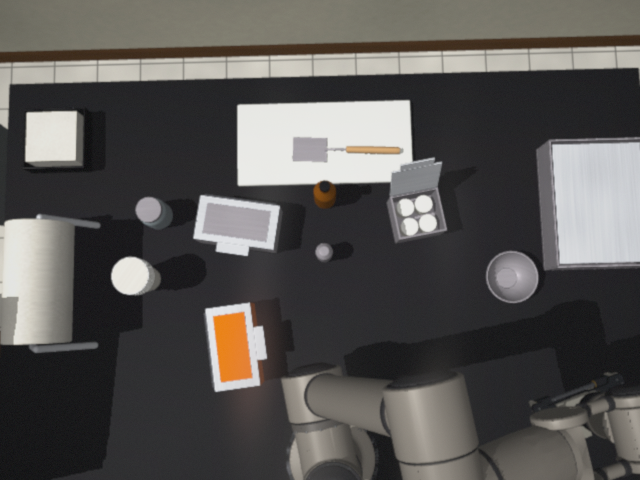

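The scene picture shows the grey wide box (shut) at about (384,313). The orange look-alike is at (448,247), the open narrow box at (226,238) with its lid leaning back, the shaker at (323,257) and the bottle at (283,285). In the top view the wide box lip is at (233,248) and the narrow lid's top edge at about (420,162). Next I'll fit the poses.

```bash
cat >> h.py <<'E'
def load(fn):
    d=np.load('pics/'+fn); return {k:d[k] for k in d.files}
def lid_wide(p,W=None):
    W=cloud(p) if W is None else W
    m=(W[...,2]>0.08)&(W[...,2]<0.1)&(W[...,0]>0.48)&(W[...,0]<0.72)&(W[...,1]>0.08)&(W[...,1]<0.335)
    return m,W
E
python3 - <<'E'
from h import *
from scipy.optimize import minimize
p=load('t0.npz');W=cloud(p)
m,_=lid_wide(p,W)
P=W[m]
print('wide pts',len(P),P[:,2].mean(),P.min(0),P.max(0))
# template fit: polygon in box frame
C=np.array(p['world_from_camera'])
def fit(P,w,zn):
    # use IoU against grid: lid rect x -55..55(+~2), y +-w/2 ; lip x -80..-55,y +-40
    g=np.stack(np.meshgrid(np.arange(0.45,0.78,0.002),np.arange(-0.4,0.4,0.002)),-1).reshape(-1,2)
    from scipy.spatial import cKDTree
    d,_=cKDTree(P[:,:2]).query(g); occ=d<0.0016
    def f(q):
        c,s=np.cos(q[2]),np.sin(q[2]); l=(g-q[:2])@np.array([[c,-s],[s,c]])
        ins=((abs(l[:,0])<.0555)&(abs(l[:,1])<w/2))|((l[:,0]<-.05)&(l[:,0]>-.08)&(abs(l[:,1])<.04))
        return -(ins&occ).sum()/(ins|occ).sum()
    best=None
    for y in np.arange(-.4,.41,.1):
        q0=[P[:,0].mean(),P[:,1].mean(),y]
        r=minimize(f,q0,method='Nelder-Mead',options=dict(initial_simplex=np.array([q0,q0+np.array([.01,0,0]),q0+np.array([0,.01,0]),q0+np.array([0,0,.1])])))
        if best is None or r.fun<best.fun: best=r
    return best
b=fit(P,.2,.089);print('wide',b.x,b.fun)
# narrow: top rim pts
m=(W[...,2]>0.075)&(W[...,2]<0.095)&(W[...,0]>0.5)&(W[...,0]<0.75)&(W[...,1]>-.33)&(W[...,1]<-0.1)
Q=W[m].astype(np.float32); r=cv2.minAreaRect(Q[:,:2]*1000);print('narrow rim',len(Q),r, cv2.boxPoints(r).round().tolist())
m=(W[...,2]>0.1)&(W[...,2]<0.3)&(W[...,0]>0.6)&(W[...,0]<0.85)&(W[...,1]>-.33)&(W[...,1]<-0.1)
Q=W[m]
for z in np.arange(.1,.24,.015):
    k=Q[(Q[:,2]>z)&(Q[:,2]<=z+.015)]
    if len(k)>3:
        f=np.polyfit(k[:,1],k[:,0],1);print(round(z,3),len(k),'x@-.21',round(np.polyval(f,-.21),4),'slope',f[0].round(3),'y',k[:,1].min().round(3),k[:,1].max().round(3))
for n,r in dict(shaker=(.48,.58,-.04,.06),bottle=(.6,.72,-.05,.05),cups=(.38,.56,.36,.55),jar=(.55,.72,.34,.5)).items():
    m=(W[...,0]>r[0])&(W[...,0]<r[1])&(W[...,1]>r[2])&(W[...,1]<r[3])&(W[...,2]>.03)
    k=W[m]; print(n,k.min(0).round(3),k.max(0).round(3))
E
```

```text
wide pts 4023 0.09039343868835645 [0.50739261 0.11339491 0.0800262 ] [0.6637189  0.32599486 0.09997826]
wide [ 0.59123018  0.21875977 -0.164628  ] -0.8853786315288141
narrow rim 491 ((605.4078979492188, -230.24977111816406), (117.83233642578125, 121.67634582519531), 9.816264152526855) [[537.0, -180.0], [558.0, -300.0], [674.0, -280.0], [653.0, -160.0]]
0.1 154 x@-.21 0.6617 slope -0.171 y -0.278 -0.161
0.115 166 x@-.21 0.6671 slope -0.18 y -0.277 -0.161
0.13 148 x@-.21 0.6721 slope -0.176 y -0.277 -0.16
0.145 173 x@-.21 0.6771 slope -0.179 y -0.276 -0.158
0.16 185 x@-.21 0.6827 slope -0.171 y -0.275 -0.157
0.175 178 x@-.21 0.688 slope -0.174 y -0.274 -0.157
0.19 134 x@-.21 0.6929 slope -0.178 y -0.271 -0.159
0.205 112 x@-.21 0.6979 slope -0.177 y -0.252 -0.176
shaker [ 0.491 -0.015  0.038] [0.532 0.025 0.101]
bottle [ 0.632 -0.027  0.03 ] [0.685 0.027 0.168]
cups [0.417 0.416 0.03 ] [0.503 0.505 0.158]
jar [0.589 0.398 0.03 ] [0.659 0.467 0.109]
```

```bash
cat >> h.py <<'E'
from scipy.spatial.transform import Rotation as Ro
def R(): return Ro.from_euler('xyz',observe()['tool_rot']).as_matrix()
def state():
    s=observe();M=R();print('t',s['time'],'pos',s['tool_pos'].round(4),'F',s['contact_force'].round(1),'q',s['qpos'].round(2),'op',round(s['opening'],3));print(M.round(3))
def to(target,yaw=None,pm=True):
    s=observe();M=R();d=np.array(target)-s['tool_pos'];t=M.T@d*1000
    print('slide',t.round(1),'n50',np.linalg.norm(t)/50)
    if yaw is not None:
        a=np.array([-np.sin(yaw),np.cos(yaw),0]);l=M.T@a; ang=np.arctan2(l[2],l[1]); ang2=ang-np.pi*np.sign(ang)
        print('spin',round(ang,3),'or',round(ang2,3))
E
python3 - <<'E'
from h import *
state(); to([.43,-.1,.2],-.165); to([.46,.24,.2])
E
```

```text
t 0.9 pos [ 0.1666 -0.4979  0.2268] F [ 1.   0.9 -0.6] q [-1.39  0.34  1.52  0.    1.28 -0.15] op 0.092
[[ 0.     0.317 -0.948]
 [-0.    -0.948 -0.317]
 [-1.     0.     0.   ]]
slide [  26.7 -293.8 -376.1] n50 9.559080421612377
spin -2.654 or 0.488
slide [  26.7 -606.7 -512.4] n50 15.89110049621663
```

Call:
send_rows(
  motion=[
    {"hand": -1,"slide": [0,0,0],"spin": 0.125},
    {"hand": -1,"slide": [0,0,0],"spin": 0.125},
    {"hand": -1,"slide": [0,0,0],"spin": 0.125},
    {"hand": -1,"slide": [0,0,0],"spin": 0.125},
  ],
  grip_force=20,
)

```text
time: 1.3
tool_pos: [0.1666, -0.4979, 0.2268]
tool_rot: [1.445, 1.571, -1.891]
contact_force: [-1.0, -0.2, -0.1]
opening: 0.0646
```

Run:
```python
from h import *
state(); to([.43,-.1,.2],-.165); to([.47,.24,.2])
```

```text
t 1.3 pos [ 0.1666 -0.4979  0.2268] F [-1.  -0.2 -0.1] q [-1.39  0.34  1.52 -0.    1.28  0.37] op 0.065
[[-0.    -0.193 -0.981]
 [-0.    -0.981  0.193]
 [-1.     0.     0.   ]]
slide [  26.7 -441.3 -181.6] n50 9.558419502552855
spin 3.112 or -0.029
slide [  26.7 -782.6 -155.2] n50 15.965310011907969
```

Call:
send_rows(
  motion=[
    {"hand": -1,"slide": [0,-43,-25],"spin": -0.029},
    {"hand": -1,"slide": [0,-43,-25],"spin": 0},
    {"hand": -1,"slide": [0,-43,-25],"spin": 0},
    {"hand": -1,"slide": [0,-43,-25],"spin": 0},
    {"hand": -1,"slide": [0,-43,-25],"spin": 0},
    {"hand": -1,"slide": [0,-43,-25],"spin": 0},
    {"hand": -1,"slide": [0,-43,-25],"spin": 0},
    {"hand": -1,"slide": [0,-43,-25],"spin": 0},
  ],
)

```text
time: 2.1
tool_pos: [0.4238, -0.1943, 0.2264]
tool_rot: [2.193, 1.566, -1.129]
contact_force: [0.7, -0.6, 0.0]
opening: 0.0024
```

Run:
```python
from h import *
state(); to([.46,.24,.2],-.165)
```

```text
t 2.1 pos [ 0.4238 -0.1943  0.2264] F [ 0.7 -0.6  0. ] q [-0.59  0.23  1.68 -0.    1.22  1.16] op 0.002
[[ 0.002 -0.18  -0.984]
 [-0.005 -0.984  0.18 ]
 [-1.     0.004 -0.003]]
slide [  24.5 -433.8   42.7] n50 8.732310873080717
spin 3.126 or -0.016
```

Call:
send_rows(
  motion=[
    {"hand": -1,"slide": [0,-47,5],"spin": -0.016},
    {"hand": -1,"slide": [0,-47,5],"spin": 0},
    {"hand": -1,"slide": [0,-47,5],"spin": 0},
    {"hand": -1,"slide": [0,-47,5],"spin": 0},
    {"hand": -1,"slide": [0,-47,5],"spin": 0},
    {"hand": -1,"slide": [0,-47,5],"spin": 0},
    {"hand": -1,"slide": [0,-47,5],"spin": 0},
    {"hand": -1,"slide": [0,-47,5],"spin": 0},
  ],
)

```text
time: 2.9
tool_pos: [0.4491, 0.1981, 0.2257]
tool_rot: [2.757, 1.561, -0.549]
contact_force: [1.9, -0.1, -0.5]
opening: 0.0005
```

Run:
```python
from h import *
state(); to([.47,.24,.075],-.165)
```

```text
t 2.9 pos [0.4491 0.1981 0.2257] F [ 1.9 -0.1 -0.5] q [ 0.26  0.28  1.62 -0.01  1.24  2.  ] op 0.0
[[ 0.009 -0.163 -0.987]
 [-0.005 -0.987  0.163]
 [-1.     0.004 -0.01 ]]
slide [150.6 -45.3 -12.3] n50 3.155714157036422
spin -3.141 or 0.001
```

Call:
send_rows(
  motion=[
    {"hand": -1,"slide": [20,-40,-15],"spin": 0},
    {"hand": -1,"slide": [45,0,0],"spin": 0},
    {"hand": -1,"slide": [45,0,0],"spin": 0},
    {"hand": -1,"slide": [45,0,0],"spin": 0},
    {"hand": -1,"slide": [0,0,0],"spin": 0},
  ],
)

```text
time: 3.4
tool_pos: [0.4744, 0.2451, 0.0683]
tool_rot: [-3.031, 1.553, -0.043]
contact_force: [-0.9, -0.5, 0.3]
opening: 0.0006
```

Run:
```python
from h import *
state(); to([.502,.234,.065],-.165);s=shot('scene','s1.png')
cv2.imwrite('pics/s1c.png',cv2.resize(s['pixels'][190:390,280:540],None,fx=3,fy=3))
```

```text
t 3.4 pos [0.4744 0.2451 0.0683] F [-0.9 -0.5  0.3] q [ 0.34  0.53  1.71 -0.01  0.88  2.07] op 0.001
[[ 0.018 -0.153 -0.988]
 [-0.001 -0.988  0.153]
 [-1.    -0.002 -0.017]]
slide [  3.8   6.7 -28.9] n50 0.5987507110123377
spin -3.13 or 0.011
```

View pics/s1c.png

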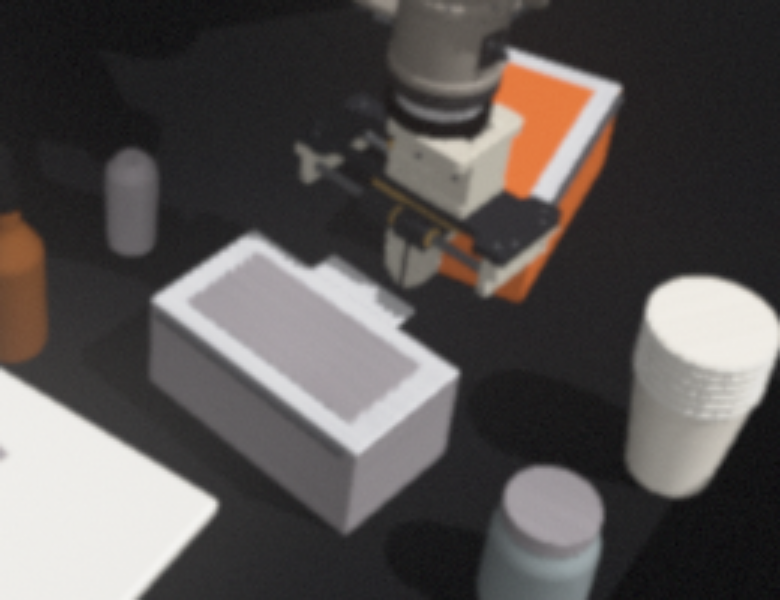

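The crop shows the closed fingers just in front of the lip at about (400,265), with the lip at (365,285). The box is undisturbed. I'll now approach it.

Call:
send_rows(
  motion=[
    {"hand": -1,"slide": [2,6,-12],"spin": 0.011},
    {"hand": -1,"slide": [0,0,-6],"spin": 0},
    {"hand": -1,"slide": [0,0,0],"spin": 0},
  ],
)

```text
time: 3.75
tool_pos: [0.499, 0.2371, 0.0764]
tool_rot: [-2.848, 1.538, 0.128]
contact_force: [0.0, 0.1, -0.1]
opening: 0.0007
```

Call:
send_rows(
  motion=[
    {"hand": -1,"slide": [0,0,-4],"spin": 0},
    {"hand": -1,"slide": [0,0,-2],"spin": 0},
  ],
)

```text
time: 3.95
tool_pos: [0.5036, 0.2362, 0.0785]
tool_rot: [-2.794, 1.54, 0.18]
contact_force: [-9.2, 5.4, -1.1]
opening: 0.0007
```

Call:
send_rows(
  motion=[
    {"hand": -1,"slide": [0,0,-2],"spin": 0},
  ],
)

```text
time: 4.05
tool_pos: [0.5035, 0.2362, 0.0787]
tool_rot: [-2.744, 1.545, 0.23]
contact_force: [-7.2, 3.9, -0.9]
opening: 0.0003
```

Call:
send_rows(
  motion=[
    {"hand": -1,"slide": [-4,0,-2],"spin": 0},
  ],
)

```text
time: 4.15
tool_pos: [0.5035, 0.2362, 0.0825]
tool_rot: [-2.692, 1.549, 0.281]
contact_force: [-4.6, 2.2, -0.9]
opening: 0.0005
```

Call:
send_rows(
  motion=[
    {"hand": -1,"slide": [-4,0,-2],"spin": 0},
  ],
)

```text
time: 4.25
tool_pos: [0.5037, 0.2361, 0.0867]
tool_rot: [-2.628, 1.552, 0.345]
contact_force: [-5.3, 1.4, -0.2]
opening: 0.0004
```

Run:
```python
from h import *
state(); s=shot('scene','s2.png')
cv2.imwrite('pics/s2c.png',cv2.resize(s['pixels'][190:390,280:540],None,fx=3,fy=3))
```

```text
t 4.25 pos [0.5037 0.2361 0.0867] F [-5.3  1.4 -0.2] q [0.3  0.54 1.64 0.   0.95 2.04] op 0.0
[[ 0.018 -0.167 -0.986]
 [ 0.006 -0.986  0.167]
 [-1.    -0.009 -0.016]]
```

View pics/s2c.png

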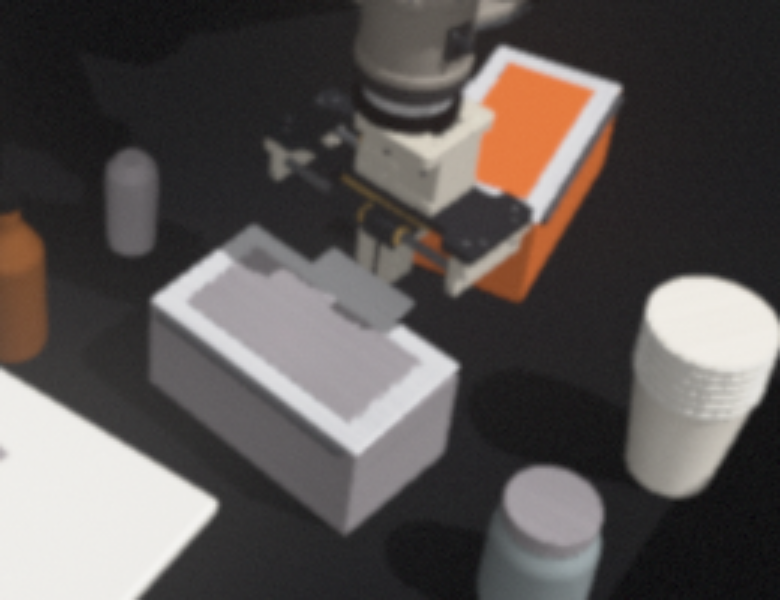

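```bash
cat >> h.py <<'E'
def lidangle(p,c=(.591,.219),yaw=-.165,hw=.1):
    W=cloud(p); d=W[...,:2]-np.array(c); cy,sy=np.cos(yaw),np.sin(yaw)
    x=d[...,0]*cy+d[...,1]*sy; y=-d[...,0]*sy+d[...,1]*cy
    m=(abs(y)<hw-.015)&(abs(x)<.05)&(W[...,2]>.07)
    for lo,hi in((-.08,-.058),(-.05,-.03),(-.03,0),(0,.03),(.03,.05)):
        k=(abs(y)<(hw-.015 if lo>-.055 else .036))&(x>lo)&(x<hi)&(W[...,2]>.06)&(W[...,2]<.25); z=W[...,2][k]
        print(lo,k.sum(),np.round(np.percentile(z,[10,50,90]),4) if k.sum() else '')
E
python3 - <<'E'
from h import *
print('before scene');lidangle(load('s0.npz'));print('now');lidangle(load('s2.npz'))
E
```

```text
before scene
-0.08 203 [0.0869 0.0892 0.0914]
-0.05 466 [0.0875 0.0899 0.0924]
-0.03 780 [0.0883 0.0907 0.093 ]
0 818 [0.0882 0.0906 0.0929]
0.03 571 [0.0872 0.0895 0.0923]
now
-0.08 910 [0.0965 0.1773 0.2187]
-0.05 500 [0.0936 0.0959 0.0982]
-0.03 815 [0.0927 0.0951 0.0976]
0 842 [0.0909 0.0932 0.0956]
0.03 606 [0.0879 0.0909 0.0939]
```

The lid is rising with the finger (θ≈0.065) and the box isn't moving. I'll continue.

Call:
send_rows(
  motion=[
    {"hand": -1,"slide": [-4,0,-2],"spin": 0},
    {"hand": -1,"slide": [-4,0,-2],"spin": 0},
  ],
)

```text
time: 4.5
tool_pos: [0.5046, 0.2359, 0.0957]
tool_rot: [-2.437, 1.558, 0.537]
contact_force: [-4.0, 2.5, 0.1]
opening: 0.0001
```

Call:
send_rows(
  motion=[
    {"hand": -1,"slide": [-4,0,-2.5],"spin": 0},
    {"hand": -1,"slide": [-4,0,-2.5],"spin": 0},
  ],
)

```text
time: 4.7
tool_pos: [0.506, 0.2356, 0.1045]
tool_rot: [-1.876, 1.563, 1.099]
contact_force: [-5.7, 2.3, 0.4]
opening: 0.0002
```

Run:
```python
from h import *
state(); s=shot('scene','s3.png'); lidangle(s)
cv2.imwrite('pics/s3c.png',cv2.resize(s['pixels'][190:390,280:540],None,fx=3,fy=3))
```

```text
t 4.7 pos [0.506  0.2356 0.1045] F [-5.7  2.3  0.4] q [0.3  0.52 1.6  0.01 1.01 2.03] op 0.0
[[ 0.004 -0.167 -0.986]
 [ 0.007 -0.986  0.167]
 [-1.    -0.008 -0.002]]
-0.08 896 [0.113  0.1945 0.2363]
-0.05 629 [0.1062 0.1088 0.181 ]
-0.03 900 [0.1012 0.1047 0.1082]
0 912 [0.0955 0.0986 0.102 ]
0.03 671 [0.0894 0.0928 0.0967]
```

View pics/s3c.png

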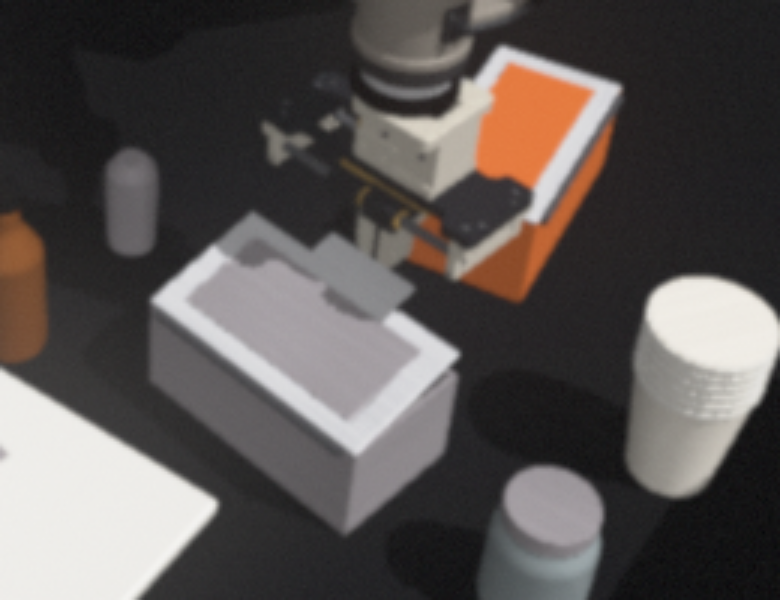

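Call:
send_rows(
  motion=[
    {"hand": -1,"slide": [-5,0,-3],"spin": 0},
    {"hand": -1,"slide": [-5,0,-3],"spin": 0},
    {"hand": -1,"slide": [-5,0,-3.5],"spin": 0},
  ],
)

```text
time: 5.05
tool_pos: [0.5105, 0.2349, 0.1213]
tool_rot: [-0.683, 1.56, 2.292]
contact_force: [-7.1, 2.5, 2.2]
opening: 0.0005
```

Call:
send_rows(
  motion=[
    {"hand": -1,"slide": [-5,0,-3.5],"spin": 0},
    {"hand": -1,"slide": [-5,0,-4],"spin": 0},
    {"hand": -1,"slide": [-5,0,-4],"spin": 0},
  ],
)

```text
time: 5.35
tool_pos: [0.5174, 0.2338, 0.1383]
tool_rot: [-0.335, 1.551, 2.641]
contact_force: [-6.3, 1.5, 1.1]
opening: 0.0009
```

Run:
```python
from h import *
state(); s=shot('scene','s4.png'); lidangle(s)
cv2.imwrite('pics/s4c.png',cv2.resize(s['pixels'][190:390,280:540],None,fx=3,fy=3))
```

```text
t 5.35 pos [0.5174 0.2338 0.1383] F [-6.3  1.5  1.1] q [0.28 0.51 1.52 0.02 1.13 2.01] op 0.001
[[-0.017 -0.165 -0.986]
 [ 0.009 -0.986  0.165]
 [-1.    -0.006  0.018]]
-0.08 291 [0.1461 0.1617 0.1818]
-0.05 1462 [0.1336 0.2179 0.2449]
-0.03 1070 [0.1197 0.1262 0.1321]
0 1109 [0.1049 0.1115 0.1181]
0.03 797 [0.0926 0.0983 0.1038]
```

View pics/s4c.png

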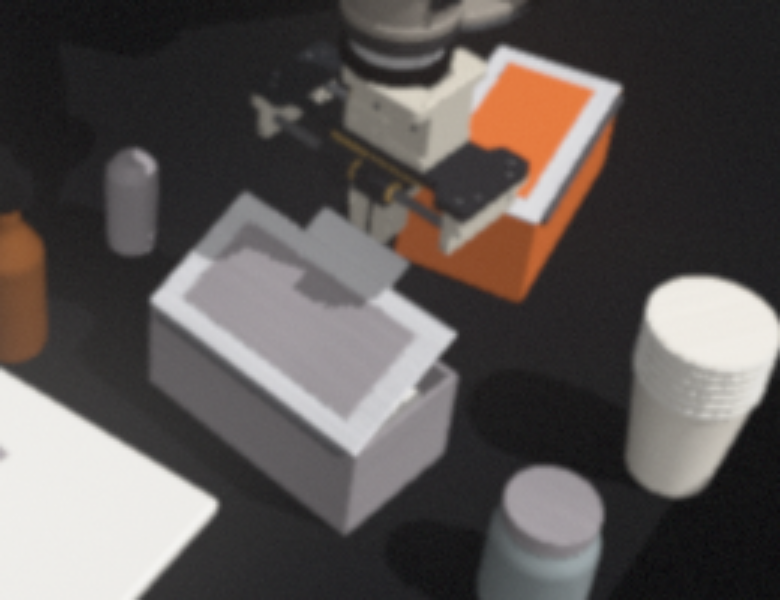

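Call:
send_rows(
  motion=[
    {"hand": -1,"slide": [-5,0,-4.5],"spin": 0},
    {"hand": -1,"slide": [-5,0,-4.5],"spin": 0},
    {"hand": -1,"slide": [-5,0,-5],"spin": 0},
  ],
)

```text
time: 5.7
tool_pos: [0.5284, 0.232, 0.1568]
tool_rot: [-0.26, 1.545, 2.716]
contact_force: [-6.0, 1.1, 2.4]
opening: 0.0007
```

Call:
send_rows(
  motion=[
    {"hand": -1,"slide": [-4.5,0,-5],"spin": 0},
    {"hand": -1,"slide": [-4.5,0,-5.5],"spin": 0},
    {"hand": -1,"slide": [-4,0,-5.5],"spin": 0},
  ],
)

```text
time: 6.0
tool_pos: [0.5427, 0.2297, 0.1736]
tool_rot: [-0.266, 1.542, 2.711]
contact_force: [-4.7, 0.5, 3.2]
opening: 0.0005
```

Run:
```python
from h import *
state(); s=shot('scene','s5.png'); lidangle(s)
cv2.imwrite('pics/s5c.png',cv2.resize(s['pixels'][190:390,280:540],None,fx=3,fy=3))
```

```text
t 6.0 pos [0.5427 0.2297 0.1736] F [-4.7  0.5  3.2] q [0.26 0.51 1.4  0.02 1.25 1.99] op 0.001
[[-0.026 -0.164 -0.986]
 [ 0.012 -0.986  0.164]
 [-1.    -0.008  0.028]]
-0.08 1 [0.1932 0.1932 0.1932]
-0.05 408 [0.1762 0.1892 0.22  ]
-0.03 1273 [0.1509 0.1607 0.1781]
0 1443 [0.1215 0.1335 0.1462]
0.03 1011 [0.0979 0.108  0.1169]
```

View pics/s5c.png

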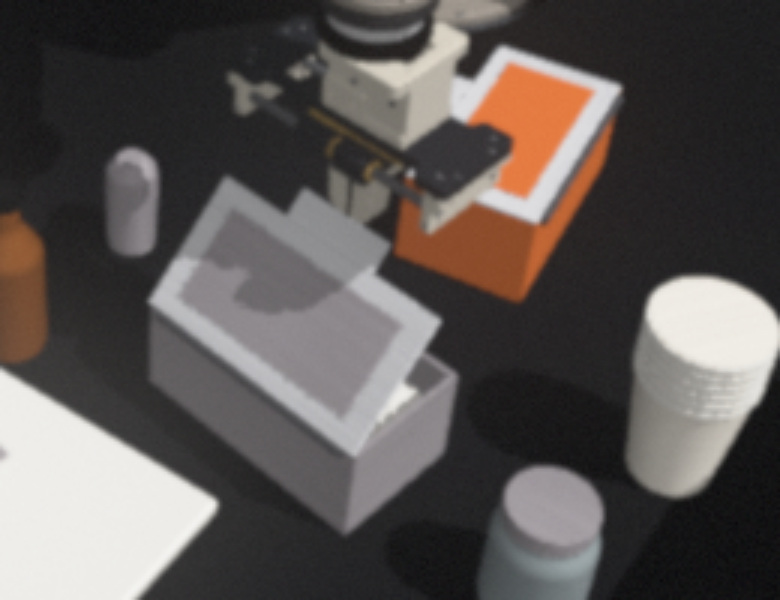

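Call:
send_rows(
  motion=[
    {"hand": -1,"slide": [-3,0,-6],"spin": 0},
    {"hand": -1,"slide": [-3,0,-6],"spin": 0},
    {"hand": -1,"slide": [-3,0,-6],"spin": 0},
  ],
)

```text
time: 6.35
tool_pos: [0.5616, 0.2268, 0.1857]
tool_rot: [-0.353, 1.544, 2.624]
contact_force: [-1.4, 1.2, 2.6]
opening: 0.0003
```

Call:
send_rows(
  motion=[
    {"hand": -1,"slide": [-2.5,0,-6.5],"spin": 0},
    {"hand": -1,"slide": [-2.5,0,-6.5],"spin": 0},
    {"hand": -1,"slide": [-2.5,0,-6.5],"spin": 0},
  ],
)

```text
time: 6.65
tool_pos: [0.5835, 0.223, 0.1935]
tool_rot: [-0.402, 1.546, 2.575]
contact_force: [-1.4, 0.5, 0.8]
opening: 0.0004
```

Run:
```python
from h import *
state(); s=shot('scene','s6.png'); lidangle(s)
cv2.imwrite('pics/s6c.png',cv2.resize(s['pixels'][190:390,280:540],None,fx=3,fy=3))
```

```text
t 6.65 pos [0.5835 0.223  0.1935] F [-1.4  0.5  0.8] q [0.23 0.56 1.26 0.02 1.33 1.96] op 0.0
[[-0.021 -0.164 -0.986]
 [ 0.013 -0.986  0.164]
 [-1.    -0.01   0.023]]
-0.08 0 
-0.05 29 [0.0642 0.074  0.0862]
-0.03 56 [0.2076 0.2202 0.2332]
0 1627 [0.1627 0.181  0.2096]
0.03 1548 [0.1156 0.1349 0.154 ]
```

View pics/s6c.png

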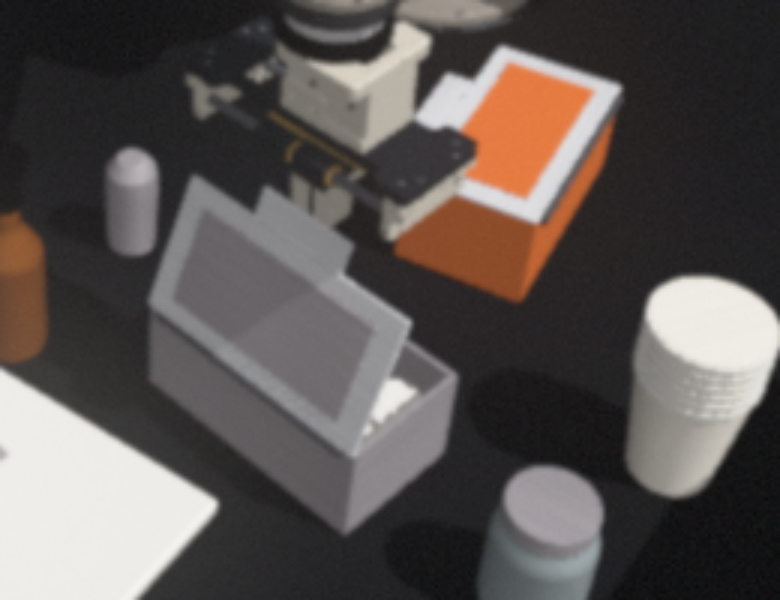

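Call:
send_rows(
  motion=[
    {"hand": -1,"slide": [-1,0,-8],"spin": 0},
    {"hand": -1,"slide": [0,0,-8],"spin": 0},
    {"hand": -1,"slide": [0,0,-8],"spin": 0},
    {"hand": -1,"slide": [0,0,-8],"spin": 0},
    {"hand": -1,"slide": [0,0,-8],"spin": 0},
  ],
)

```text
time: 7.2
tool_pos: [0.6277, 0.2153, 0.1931]
tool_rot: [-0.416, 1.547, 2.56]
contact_force: [0.8, -0.9, 0.6]
opening: 0.0007
```

Call:
send_rows(
  motion=[
    {"hand": -1,"slide": [0,0,-8],"spin": 0},
    {"hand": -1,"slide": [0,0,-8],"spin": 0},
    {"hand": -1,"slide": [0,0,-8],"spin": 0},
  ],
)

```text
time: 7.5
tool_pos: [0.6537, 0.2108, 0.1921]
tool_rot: [-0.407, 1.547, 2.57]
contact_force: [0.4, 0.6, -0.0]
opening: 0.0006
```

Run:
```python
from h import *
state(); s=shot('scene','s7.png'); lidangle(s)
cv2.imwrite('pics/s7c.png',cv2.resize(s['pixels'][190:390,280:540],None,fx=3,fy=3))
```

```text
t 7.5 pos [0.6537 0.2108 0.1921] F [ 0.4  0.6 -0. ] q [0.19 0.68 1.04 0.02 1.43 1.93] op 0.001
[[-0.02  -0.165 -0.986]
 [ 0.013 -0.986  0.165]
 [-1.    -0.009  0.022]]
-0.08 0 
-0.05 131 [0.0612 0.0707 0.0839]
-0.03 0 
0 0 
0.03 0
```

View pics/s7c.png

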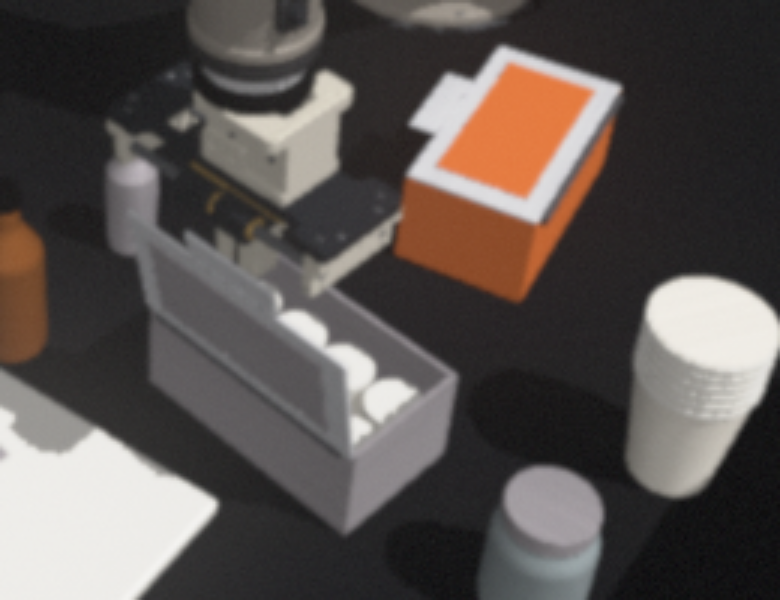

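Call:
send_rows(
  motion=[
    {"hand": -1,"slide": [0,0,-8],"spin": 0},
    {"hand": -1,"slide": [0,0,-5],"spin": 0},
    {"hand": -1,"slide": [0,0,0],"spin": 0},
    {"hand": -1,"slide": [0,0,20],"spin": 0},
    {"hand": -1,"slide": [-5,0,40],"spin": 0},
    {"hand": -1,"slide": [-5,0,45],"spin": 0},
    {"hand": -1,"slide": [-20,0,45],"spin": 0},
    {"hand": -1,"slide": [-20,0,40],"spin": 0},
  ],
)

```text
time: 8.35
tool_pos: [0.477, 0.2374, 0.2408]
tool_rot: [-0.214, 1.542, 2.757]
contact_force: [-0.0, 0.6, 0.2]
opening: 0.0001
```

Run:
```python
from h import *
state(); s=shot('scene','s8.png'); t=shot('top','t8.png')
W=cloud(t)
c=np.array([.591,.219]);yaw=-.165;d=W[...,:2]-c;cy,sy=np.cos(yaw),np.sin(yaw)
x=d[...,0]*cy+d[...,1]*sy; y=-d[...,0]*sy+d[...,1]*cy
for z in np.arange(.1,.23,.02):
    k=(abs(y)<.11)&(x>.0)&(x<.14)&(W[...,2]>z)&(W[...,2]<z+.02); print(z.round(2),k.sum(),x[k].mean() if k.sum() else '')
k=(abs(y)<.12)&(abs(x)<.09)&(W[...,2]>.075)&(W[...,2]<.095)
print(cv2.minAreaRect((W[k][:,:2]*1000).astype(np.float32)))
cv2.imwrite('pics/s8c.png',cv2.resize(s['pixels'][190:390,280:540],None,fx=3,fy=3))
```

```text
t 8.35 pos [0.477  0.2374 0.2408] F [-0.   0.6  0.2] q [0.31 0.36 1.46 0.02 1.34 2.04] op 0.0
[[-0.026 -0.17  -0.985]
 [ 0.011 -0.985  0.17 ]
 [-1.    -0.006  0.028]]
0.1 353 0.06304501903461635
0.12 349 0.06987784675338854
0.14 369 0.07671957424472375
0.16 379 0.0834648854425831
0.18 338 0.08984600923420644
0.2 148 0.09680559852284465
0.22 0 
((592.9005126953125, 218.42987060546875), (201.89649963378906, 115.98988342285156), 80.10079956054688)
```

View pics/s8c.png

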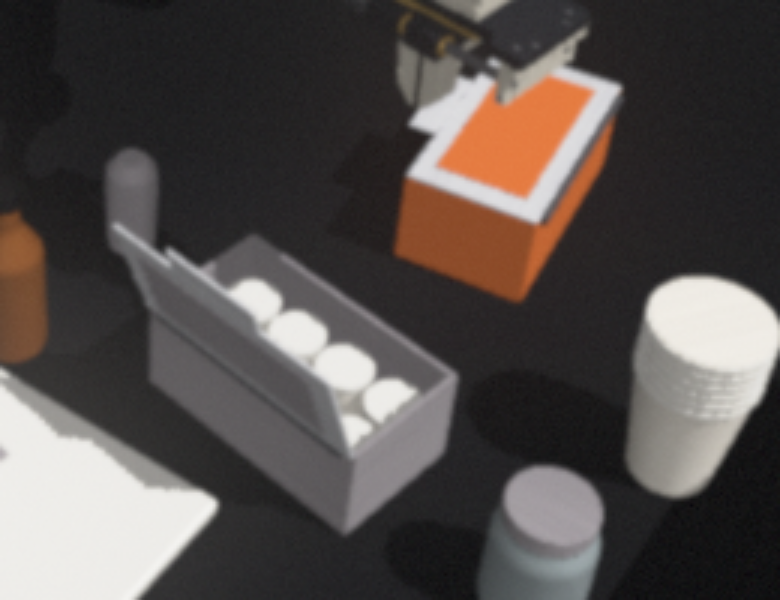

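View pics/t8.png

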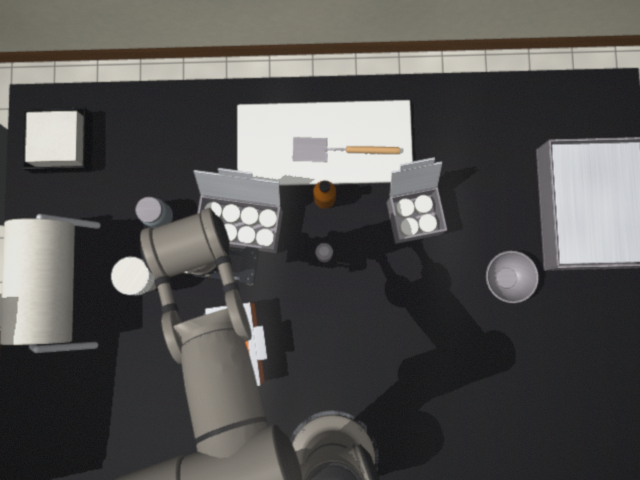

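The wide lid rests open at its stop: its slope gives about 1.896 rad, and the box is unmoved. In the top view the gripper has been withdrawn, and the narrow box is at (417,205) with its lid edge at (420,162). For the narrow lid I'll straddle the edge with the jaws open and pull it over with the far finger.

Call:
send_rows(
  motion=[
    {"hand": -1,"slide": [-10,0,5],"spin": -0.145},
    {"hand": -1,"slide": [-10,0,0],"spin": -0.145},
    {"hand": -1,"slide": [-10,0,0],"spin": -0.145},
    {"hand": -1,"slide": [-10,0,0],"spin": -0.145},
    {"hand": -1,"slide": [-10,0,0],"spin": -0.145},
    {"hand": -1,"slide": [-10,0,0],"spin": -0.145},
    {"hand": -1,"slide": [-5,0,0],"spin": -0.145},
    {"hand": -1,"slide": [0,0,0],"spin": -0.145},
  ],
)

```text
time: 9.25
tool_pos: [0.4718, 0.239, 0.3129]
tool_rot: [-1.644, 1.548, 2.528]
contact_force: [-0.6, -0.6, -0.7]
opening: 0.0002
```

Call:
send_rows(
  motion=[
    {"hand": 1,"slide": [0,0,0],"spin": -0.145},
    {"hand": 1,"slide": [0,0,0],"spin": -0.145},
    {"hand": 1,"slide": [0,0,0],"spin": -0.145},
    {"hand": 1,"slide": [0,0,0],"spin": -0.145},
    {"hand": 1,"slide": [0,0,0],"spin": -0.145},
  ],
)

```text
time: 9.75
tool_pos: [0.4729, 0.2386, 0.3126]
tool_rot: [-2.415, 1.549, 2.507]
contact_force: [0.3, -0.0, 0.8]
opening: 0.0359
```

Run:
```python
from h import *
state(); to([.54,-.12,.3],.174-np.pi/2)
```

```text
t 9.75 pos [0.4729 0.2386 0.3126] F [ 0.3 -0.   0.8] q [0.31 0.31 1.34 0.02 1.51 0.1 ] op 0.036
[[-0.018  0.978  0.208]
 [ 0.013  0.209 -0.978]
 [-1.    -0.015 -0.016]]
slide [  6.7  -9.  364.9] n50 7.300989155029144
spin 0.036 or -3.106
```

Call:
send_rows(
  motion=[
    {"hand": 1,"slide": [0,0,45],"spin": 0.036},
    {"hand": 1,"slide": [0,0,45],"spin": 0},
    {"hand": 1,"slide": [0,0,45],"spin": 0},
    {"hand": 1,"slide": [0,0,45],"spin": 0},
    {"hand": 1,"slide": [0,0,45],"spin": 0},
    {"hand": 1,"slide": [0,0,45],"spin": 0},
    {"hand": 1,"slide": [0,0,45],"spin": 0},
    {"hand": 1,"slide": [0,0,45],"spin": 0},
  ],
)

```text
time: 10.55
tool_pos: [0.5416, -0.123, 0.3053]
tool_rot: [-2.498, 1.549, 2.403]
contact_force: [1.0, -0.8, -0.1]
opening: 0.0916
```

Run:
```python
from h import *
state(); to([.70,-.213,.29],.174-np.pi/2)
```

```text
t 10.55 pos [ 0.5416 -0.123   0.3053] F [ 1.  -0.8 -0.1] q [-0.37  0.36  1.27  0.01  1.52 -0.55] op 0.092
[[-0.016  0.982  0.187]
 [ 0.014  0.188 -0.982]
 [-1.    -0.013 -0.017]]
slide [ 11.5 138.8 118.3] n50 3.6553950992585102
spin 0.015 or -3.127
```

Call:
send_rows(
  motion=[
    {"hand": 1,"slide": [0,0,40],"spin": 0.015},
    {"hand": 1,"slide": [0,5,40],"spin": 0},
    {"hand": 1,"slide": [0,34,38],"spin": 0},
    {"hand": 1,"slide": [0,34,0],"spin": 0},
    {"hand": 1,"slide": [0,34,0],"spin": 0},
    {"hand": 1,"slide": [0,32,0],"spin": 0},
    {"hand": 1,"slide": [0,0,0],"spin": 0},
  ],
)

```text
time: 11.25
tool_pos: [0.7011, -0.2298, 0.2951]
tool_rot: [-2.355, 1.546, 2.517]
contact_force: [-0.2, 0.7, -0.4]
opening: 0.0915
```

Run:
```python
from h import *
state(); to([.70,-.213,.185],.174-np.pi/2)
s=shot('scene','s9.png')
cv2.imwrite('pics/s9c.png',cv2.resize(s['pixels'][130:330,120:380],None,fx=3,fy=3))
```

```text
t 11.25 pos [ 0.7011 -0.2298  0.2951] F [-0.2  0.7 -0.4] q [-0.42  0.79  0.57  0.01  1.81 -0.58] op 0.092
[[-0.02   0.987  0.159]
 [ 0.014  0.159 -0.987]
 [-1.    -0.017 -0.017]]
slide [110.3   3.5 -14.9] n50 2.2268973158704135
spin -0.014 or 3.127
```

View pics/s9c.png

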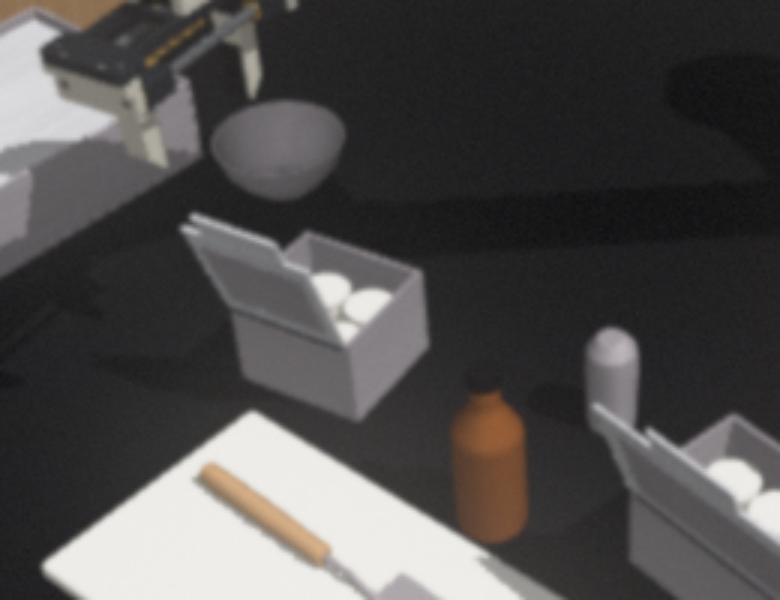

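The crop shows the open fingers at (152,160) and (252,90), above and either side of the lid edge at about (230,230). I'll shift sideways and go down.

Call:
send_rows(
  motion=[
    {"hand": 1,"slide": [10,2,-14],"spin": -0.014},
    {"hand": 1,"slide": [35,0,0],"spin": 0},
    {"hand": 1,"slide": [25,0,0],"spin": 0},
    {"hand": 1,"slide": [0,0,0],"spin": 0},
  ],
)

```text
time: 11.7
tool_pos: [0.6951, -0.2165, 0.2263]
tool_rot: [-2.3, 1.549, 2.584]
contact_force: [-0.1, -0.4, 0.6]
opening: 0.0917
```

Run:
```python
from h import *
state(); to([.70,-.213,.185],.174-np.pi/2)
s=shot('scene','s10.png')
cv2.imwrite('pics/s10c.png',cv2.resize(s['pixels'][130:330,120:380],None,fx=3,fy=3))
```

```text
t 11.7 pos [ 0.6951 -0.2165  0.2263] F [-0.1 -0.4  0.6] q [-0.41  0.77  0.8   0.    1.6  -0.58] op 0.092
[[-0.018  0.985  0.171]
 [ 0.011  0.171 -0.985]
 [-1.    -0.016 -0.014]]
slide [41.2  6.1 -2.1] n50 0.834861004341795
spin -0.002 or 3.14
```

View pics/s10c.png

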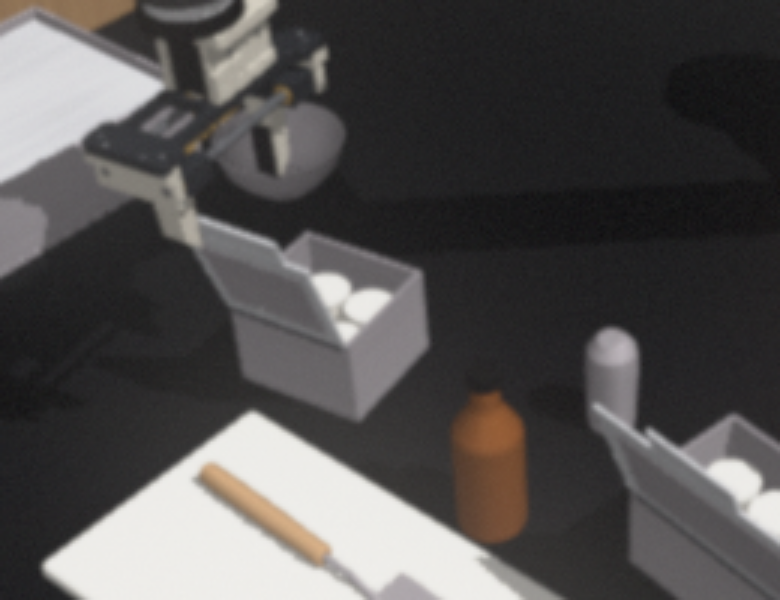

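Run:
```python
from h import *
p=load('s10.npz');T=np.linalg.inv(p['world_from_camera'])
def pr(x):
    c=T@np.array([*x,1]);u=p['fx']*c[0]/c[2]+p['cx'];v=p['fy']*c[1]/c[2]+p['cy'];return ((u-120)*3).round(),((v-130)*3).round()
print('far',pr([.749,-.207,.226]),'near',pr([.641,-.226,.226]),'lid',pr([.702,-.213,.213]))
W=cloud(p)
for u,v in((183,235),(280,165),(235,235)): print(W[130+v//3,120+u//3].round(3))
```

```text
far (np.float64(185.0), np.float64(246.0)) near (np.float64(274.0), np.float64(170.0)) lid (np.float64(229.0), np.float64(226.0))
[ 0.756 -0.196  0.247]
[ 0.644 -0.215  0.236]
[ 0.703 -0.207  0.21 ]
```

Call:
send_rows(
  motion=[
    {"hand": 1,"slide": [22,4,-2],"spin": 0},
    {"hand": 1,"slide": [18,0,0],"spin": 0},
    {"hand": 1,"slide": [0,0,0],"spin": 0},
  ],
)

```text
time: 12.05
tool_pos: [0.6994, -0.2161, 0.1961]
tool_rot: [-2.485, 1.563, 2.398]
contact_force: [-0.2, 0.8, -0.3]
opening: 0.0916
```

Call:
send_rows(
  motion=[
    {"hand": 1,"slide": [0,-10,0],"spin": 0},
    {"hand": 1,"slide": [0,-10,0],"spin": 0},
    {"hand": 1,"slide": [0,-10,0],"spin": 0},
  ],
)

```text
time: 12.35
tool_pos: [0.6709, -0.2226, 0.2039]
tool_rot: [1.815, 1.568, 0.415]
contact_force: [0.4, 0.5, 0.1]
opening: 0.0918
```

Call:
send_rows(
  motion=[
    {"hand": 1,"slide": [0,-8,0],"spin": 0},
    {"hand": 1,"slide": [0,-8,0],"spin": 0},
    {"hand": 1,"slide": [0,-8,0],"spin": 0},
  ],
)

```text
time: 12.65
tool_pos: [0.6472, -0.2283, 0.2104]
tool_rot: [1.179, 1.559, -0.222]
contact_force: [0.3, 1.5, 1.0]
opening: 0.092
```

Run:
```python
from h import *
state()
s=shot('scene','s11.png')
cv2.imwrite('pics/s11c.png',cv2.resize(s['pixels'][130:330,120:380],None,fx=3,fy=3))
```

```text
t 12.65 pos [ 0.6472 -0.2283  0.2104] F [0.3 1.5 1. ] q [-0.45  0.65  1.05  0.    1.43 -0.62] op 0.092
[[ 0.011  0.986  0.169]
 [-0.003  0.169 -0.986]
 [-1.     0.011  0.004]]
```

View pics/s11c.png

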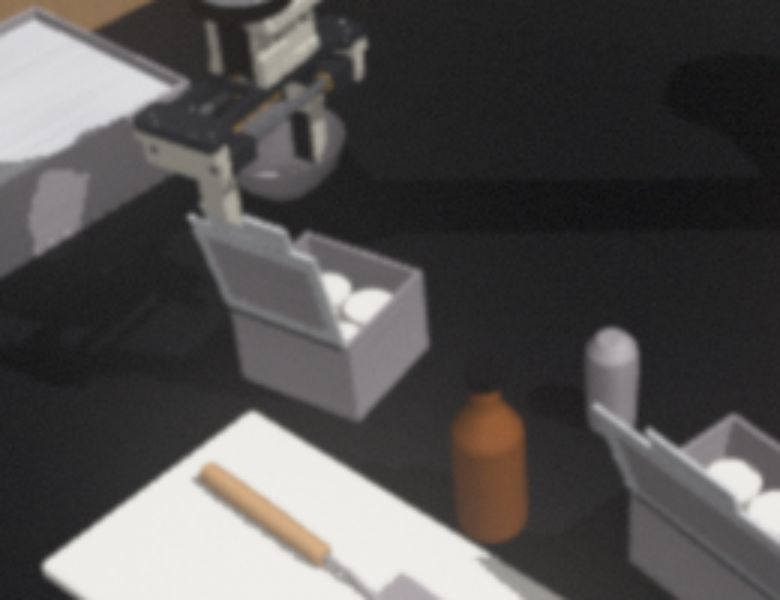

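Call:
send_rows(
  motion=[
    {"hand": 1,"slide": [12,2,0],"spin": 0},
    {"hand": 1,"slide": [12,0,0],"spin": 0},
    {"hand": 1,"slide": [0,0,0],"spin": 0},
  ],
)

```text
time: 13.0
tool_pos: [0.6485, -0.2285, 0.185]
tool_rot: [1.144, 1.559, -0.258]
contact_force: [-0.0, 0.6, -0.5]
opening: 0.0916
```

Run:
```python
from h import *
state()
s=shot('scene','s12.png')
cv2.imwrite('pics/s12c.png',cv2.resize(s['pixels'][130:330,120:380],None,fx=3,fy=3))
```

```text
t 13.0 pos [ 0.6485 -0.2285  0.185 ] F [-0.   0.6 -0.5] q [-0.45  0.67  1.08  0.    1.37 -0.62] op 0.092
[[ 0.011  0.986  0.168]
 [-0.003  0.168 -0.986]
 [-1.     0.01   0.005]]
```

View pics/s12c.png

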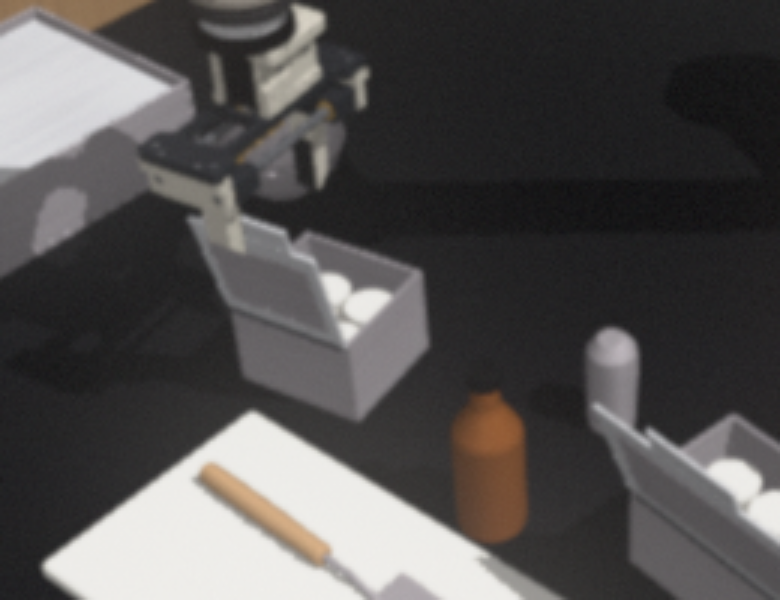

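The far finger is now behind the lid, covering its edge at (225,235). I'll pull it over.

Call:
send_rows(
  motion=[
    {"hand": 1,"slide": [1,-8,0],"spin": 0},
    {"hand": 1,"slide": [2,-8,0],"spin": 0},
    {"hand": 1,"slide": [2,-8,0],"spin": 0},
  ],
)

```text
time: 13.35
tool_pos: [0.6246, -0.2324, 0.1793]
tool_rot: [1.141, 1.559, -0.259]
contact_force: [0.3, 0.0, -0.4]
opening: 0.0915
```

Call:
send_rows(
  motion=[
    {"hand": 1,"slide": [2,-8,0],"spin": 0},
    {"hand": 1,"slide": [2,-8,0],"spin": 0},
  ],
)

```text
time: 13.55
tool_pos: [0.6071, -0.2355, 0.1751]
tool_rot: [1.126, 1.559, -0.274]
contact_force: [0.2, -0.6, -0.4]
opening: 0.0922
```

Run:
```python
from h import *
state()
s=shot('scene','s13.png')
cv2.imwrite('pics/s13c.png',cv2.resize(s['pixels'][130:330,120:380],None,fx=3,fy=3))
```

```text
t 13.55 pos [ 0.6071 -0.2355  0.1751] F [ 0.2 -0.6 -0.4] q [-0.49  0.61  1.23  0.    1.29 -0.66] op 0.092
[[ 0.012  0.986  0.169]
 [-0.003  0.169 -0.986]
 [-1.     0.011  0.005]]
```

View pics/s13c.png

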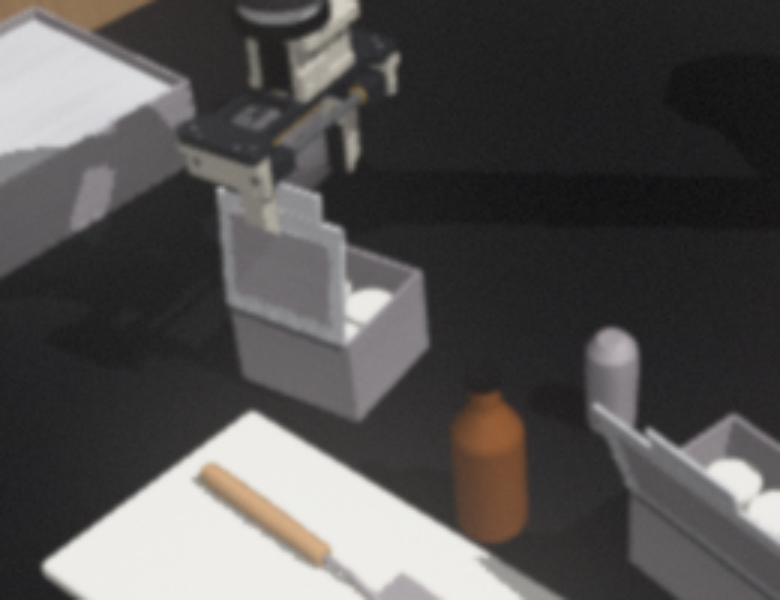

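Call:
send_rows(
  motion=[
    {"hand": 1,"slide": [-4,-8,0],"spin": 0},
    {"hand": 1,"slide": [-4,-10,0],"spin": 0},
    {"hand": 1,"slide": [-4,-12,0],"spin": 0},
    {"hand": 1,"slide": [-4,-14,0],"spin": 0},
  ],
)

```text
time: 14.0
tool_pos: [0.5594, -0.2435, 0.1914]
tool_rot: [1.107, 1.56, -0.294]
contact_force: [-0.7, -0.4, 0.4]
opening: 0.0917
```

Run:
```python
from h import *
state()
s=shot('scene','s14.png')
cv2.imwrite('pics/s14c.png',cv2.resize(s['pixels'][130:330,120:380],None,fx=3,fy=3))
```

```text
t 14.0 pos [ 0.5594 -0.2435  0.1914] F [-0.7 -0.4  0.4] q [-0.54  0.52  1.34  0.    1.27 -0.71] op 0.092
[[ 0.01   0.986  0.169]
 [-0.003  0.169 -0.986]
 [-1.     0.01   0.005]]
```

View pics/s14c.png

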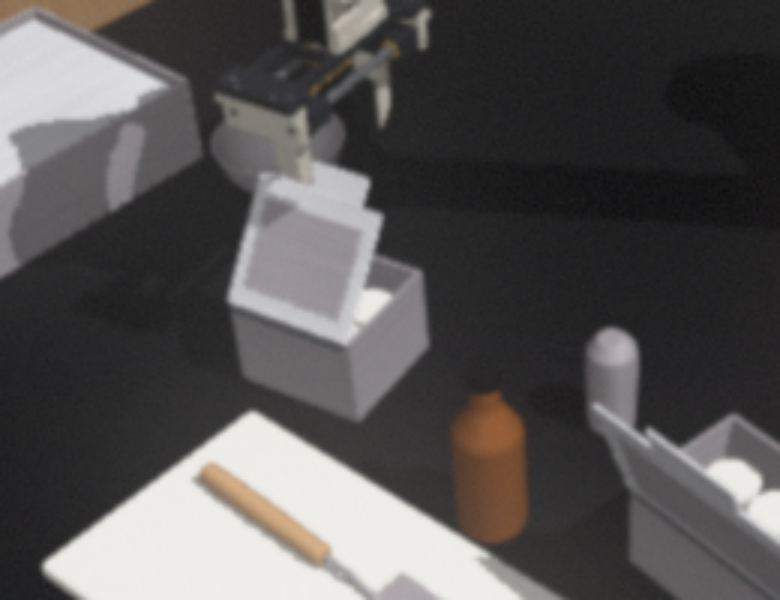

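Call:
send_rows(
  motion=[
    {"hand": 1,"slide": [-10,-10,0],"spin": 0},
    {"hand": 1,"slide": [-20,-20,0],"spin": 0},
    {"hand": 1,"slide": [-20,-30,0],"spin": 0},
    {"hand": 1,"slide": [-10,-30,0],"spin": 0},
    {"hand": 1,"slide": [0,-20,0],"spin": 0},
    {"hand": 1,"slide": [0,0,0],"spin": 0},
    {"hand": 1,"slide": [0,0,0],"spin": 0},
  ],
)

```text
time: 14.75
tool_pos: [0.4424, -0.2638, 0.2593]
tool_rot: [0.866, 1.554, -0.536]
contact_force: [0.4, 0.1, 0.4]
opening: 0.0914
```

Run:
```python
from h import *
state()
s=shot('scene','s15.png');t=shot('top','t15.png')
print('scene depths');lidangle(s,(.605,-.230),.174,.06)
W=cloud(t);W0=cloud(load('t0.npz'))
for n,r in dict(narrow=(.5,.7,-.33,-.13),wide=(.5,.7,.08,.335),shaker=(.48,.58,-.04,.06),bottle=(.6,.72,-.05,.05)).items():
  for X in (W0,W):
    m=(X[...,0]>r[0])&(X[...,0]<r[1])&(X[...,1]>r[2])&(X[...,1]<r[3])&(X[...,2]>.075)&(X[...,2]<.1)
    k=X[m]; print(n,len(k),[np.round(a,1) for a in cv2.minAreaRect((k[:,:2]*1000).astype(np.float32))],k[:,2].mean().round(4))
c=np.array([.591,.219]);yaw=-.165;d=W[...,:2]-c;cy,sy=np.cos(yaw),np.sin(yaw)
x=d[...,0]*cy+d[...,1]*sy; y=-d[...,0]*sy+d[...,1]*cy
for z in np.arange(.1,.23,.04):
    k=(abs(y)<.11)&(x>.0)&(x<.14)&(W[...,2]>z)&(W[...,2]<z+.02); print(z.round(2),k.sum(),x[k].mean())
```

```text
t 14.75 pos [ 0.4424 -0.2638  0.2593] F [0.4 0.1 0.4] q [-0.69  0.29  1.51  0.    1.33 -0.86] op 0.091
[[ 0.015  0.986  0.168]
 [-0.009  0.168 -0.986]
 [-1.     0.013  0.011]]
scene depths
-0.08 131 [0.0864 0.0892 0.0914]
-0.05 151 [0.0872 0.0894 0.0922]
-0.03 259 [0.0882 0.0906 0.0932]
0 267 [0.0881 0.0906 0.093 ]
0.03 199 [0.087  0.0895 0.0924]
narrow 536 [array([ 605.4, -230.3]), array([118.1, 121.5]), np.float64(10.0)] 0.0864
narrow 2415 [array([ 593.2, -232.2]), array([140.4, 121.9]), np.float64(9.5)] 0.0905
wide 4050 [array([581.2, 221. ]), array([201.6, 140.2]), np.float64(80.5)] 0.0903
wide 775 [array([593.8, 218.6]), array([201.9, 117.8]), np.float64(80.6)] 0.087
shaker 223 [array([511.9,   4.9]), array([39.6, 39.9]), np.float64(88.9)] 0.0879
shaker 227 [array([512. ,   4.8]), array([39.6, 40. ]), np.float64(88.4)] 0.0875
bottle 64 [array([ 6.556e+02, -6.000e-01]), array([46.4, 53.8]), np.float64(6.9)] 0.0909
bottle 62 [array([ 6.576e+02, -3.000e-01]), array([52.3, 49.5]), np.float64(84.1)] 0.0913
0.1 324 0.06299655458252221
0.14 375 0.07654750147618798
0.18 329 0.08974216244867078
0.22 0 nan<stdin>:13: RuntimeWarning: Mean of empty slice.
  ret = ret.dtype.type(ret / rcount)
```

View pics/s15.png

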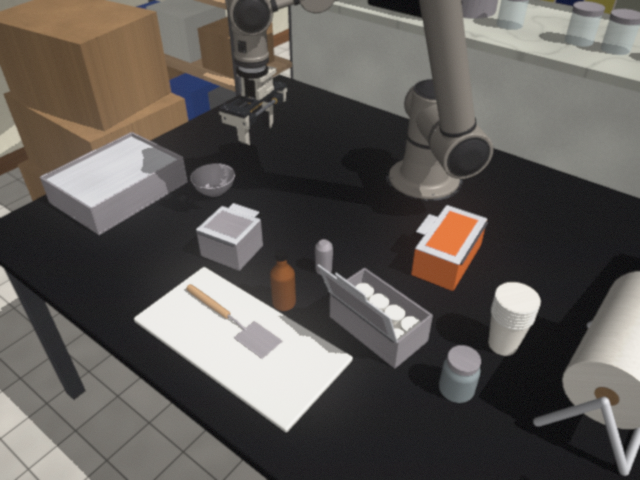

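View pics/t15.png

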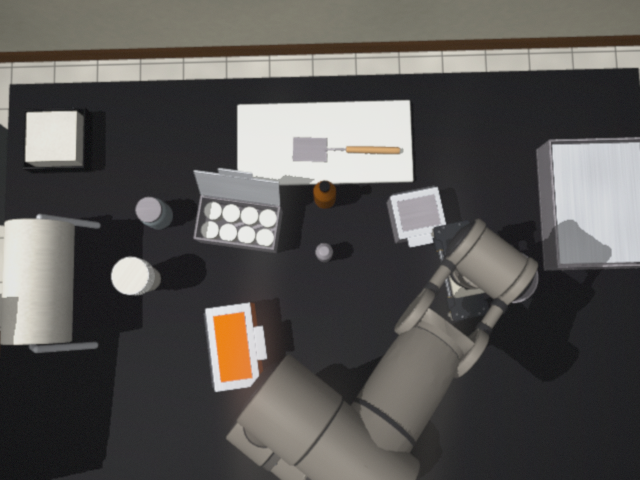

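Both pictures show the wide box at (380,315) with its lid resting open, and the narrow box at (230,235) fully shut with its top level. The robot touches nothing. The boxes, shaker, bottle, bowl, cup stack, jar and spatula are where they were, so I'm handing in.

```bash
python3 -c "
from cell import job
print(job.hand_in())"
```

```text
the job is handed in; nothing more can be done
None
```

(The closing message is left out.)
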